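# Set out the next penetration test on the bench mat

### The arm

A 6-joint arm with a two-finger parallel gripper is mounted at the origin on the work surface. World frame = base frame: x ahead of the robot, y to its left, z up, the work surface at z = 0. Lengths are in m, angles in rad, forces in N, time in s.
With the tool pointing down it reaches from about 0.225 to 0.725 m from the base axis. Payload 3.1 kg.
Tool frame: the origin (TCP) lies on the mounting face of the last link; the fingertips stand 173 mm ahead of it and the grasp point (between the pads) lies 155 mm ahead of it; z points along the fingers, y is the direction in which the jaws open and shut (so a half turn about z gives the same grasp; the last joint's range is limited). The gripper opens to 85 mm and grips with 20 to 120 N. Pads are 22 mm wide; open, the fingers measure 114 mm over their backs; the gripper's body (76 mm by 85 mm) begins 54 mm behind the grasp point. The pads swing forward as they close: fully open they stand 13 mm farther back than shut.
Start: joints at [-1.318, 0.048, 0.099, 1.622, 0, 1.443], TCP at [0.195, -0.487, 0.405] pointing down, gripper open.
Joint ranges: [-2.91, 2.91], [-0.99, 1.94], [-1.21, 1.42], [-2.12, 2.29], [-1.49, 1.47], [-3.14, 3.14]. Speed limits (rad/s): [2.79, 2.79, 3.14, 3.14, 3.14, 3.14].

### API

Orientations are given as a rotation vector (axis times angle).
In Python, from station import env gives the robot as it stands.
- The arm moves only by the shell command python3 -m inch 'ROWS' [OPENING] [FORCE]. ROWS is text: rows parted by semicolons, each of 6 numbers parted by spaces: the shift along the tool's x, y, z in m, then the turn, a rotation vector about the tool's x, y, z in degrees. A call has 1 to 20 rows; each row is the pose to reach, as a shift and turn from the pose commanded when the call began, along the tool's axes at that moment; what a row does not reach only later rows make up. A row lasts 1/8 s, in which the tool goes at most 62.5 mm and 10.7 degrees, less where a joint would pass 70% of its speed; a pose out of reach is approached as far as the arm can. A call with a gripper value outside its range is refused whole. OPENING is the finger opening in m, from 0 to 0.0854, set as the call begins (- or left out, the last holds). The fingers move at their own pace and stop on an object; FORCE is the grip in N (left out, the last holds). Time passes only in rows, so rows that repeat a pose let the fingers close. It gives the time, the measured TCP pose, the force and the opening at its end, in the units of the state.
- env.read_state(): the state, without advancing time (a new reading comes with each control period).
- env.read_camera(name): name is "side" or "top"; returns (picture, depth): 480x640x3 uint8, red, green, blue; 480x640 float32, m along the optical axis (not along the pixel's ray), 0 where there is no reading.
- env.camera_model(name): a dict with "vfov" (degrees; the focal length in pixels is half the picture's height over the tangent of half this angle, whatever the lens; pixels are square), "cx", "cy" (the principal point, pixels), "R" (3x3) and "t" (3): a world point X has camera coordinates R X + t. Camera axes: x right, y down, z forward; pixel columns grow to the right and rows downward; lengths in m; the calibration is good to about 2 mm. A picture is of the moment at which its call begins. camera_model takes no time and is no camera call.
- env.close_job(): hands the job in, once; it reports no verdict.
Trained networks look in the newest picture that a camera, given by its name, has taken for a name from the list of things; names that differ only in an ending like _2 or _b are one class to them, and where a whole thing is asked for, a point or a joint stands for the part that bears it (a point fixed in the world has none). Each returns a list of dicts, best first, with "confidence" (0 to 1); they miss things now and then, are a little off and sometimes report something else, mostly with a low value. They report only what shows in the picture. A call takes as long as a camera call.
- env.look_for(camera, thing): "at" ([column, row] in pixels, amid what is visible of it).
- env.tip_of(camera, thing): "at" ([column, row] in pixels: a listed point, or the origin of a listed thing).
The state is a dict: "clock": time; "joint_pos": joint angles; "joint_vel": joint speeds; "joint_torque": joint torques, N m; "eef_pos": TCP position; "eef_rot": TCP orientation; "wrist_force": force on the tool from outside, world axes, zero at the start; "torque": the same for the moment, N m; "grip_width": opening from 0.0 (shut) to 1.0 (fully open).
Only numpy, scipy, OpenCV 4.12 (cv2) and the standard library are available. Lean on these libraries where they do the work, as an engineer would, in place of code of your own. Each camera call takes 0.05 s, during which the arm holds its last target.

### The job

Set out the next penetration test on the grey mat: stand the orange-lidded tin in the middle of the white dish with the brass weight on the centre of its lid, and stand the blue-lidded tin in the middle of the cork pad. Put the yellow timer, face up, midway between the dish and the cork pad and in line with them, and lay the black needle case on the mat straight behind the cork pad (the side away from the robot, square to the mat), just clear of the pad and parallel to the dish-to-pad row. Leave the green-lidded tin where it stands, and leave everything upright and released.

Things in the scene. Friction and masses are not known exactly. Their poses are not given: they have to be found in the camera images.
- mat: Flat plain grey mat fixed to the bench, 200 mm (x) by 320 mm (y), 3 mm thick; origin at the centre of its underside. +x points away from the robot; y runs along the row of dish and cork pad, whose centres lie at mat x = -35 mm, y = +105 and -105 mm; which is on which side varies. Turned up to 12 degrees from the robot's axes.
- dish: Shallow round white dish fixed on the mat: outer diameter 94 mm at the rim and 88 mm at the foot, rim 12 mm above its underside, wall 3 mm, flat inner floor 4 mm above its underside (82 mm across inside). Origin at the centre of its underside, 3 mm above the bench. Axes parallel to the mat's.
- cork: Round brown cork pad fixed on the mat: diameter 90 mm, 6 mm thick, flat top 9 mm above the bench. Origin at the centre of its underside, 3 mm above the bench. Axes parallel to the mat's: +x points away from the robot, square to the row, towards where the needle case goes.
- tin_orange: Loose closed sample tin, aluminium with a flat orange lid: upright cylinder 56 mm in diameter, 40 mm high including the lid, about 0.1 to 0.2 kg. Origin at the centre of its underside, z up.
- tin_blue: Loose closed sample tin, aluminium with a flat blue lid, otherwise the same as the orange one (56 mm diameter, 40 mm high). Origin at the centre of its underside, z up.
- tin_green: Closed sample tin with a flat green lid, same size (56 mm diameter, 40 mm high): not part of this test, to be left alone. Origin at the centre of its underside.
- timer: Loose round yellow bench timer with a white dial and small black knob: upright cylinder 52 mm in diameter, 26 mm high, with the 14 mm knob rising to 32 mm; 0.06 to 0.13 kg. Origin at the centre of its underside, z up (dial up).
- weight: Loose brass laboratory weight: round body 30 mm in diameter and 22 mm high, above it a 10 mm neck and an 18 mm wide grip button, 36 mm high in all; 0.08 to 0.17 kg. Origin at the centre of its underside, z up.
- needle_case: Loose black needle case with a small red panel on its top: box 76 mm long (its x), 28 mm wide (its y), 24 mm high; 0.06 to 0.11 kg. Origin at the centre of its underside, z up.

How it is judged:
At the end, for the whole second after the job is handed in: Upright, at rest: orange tin within 12 mm of dish centre, weight within 12 mm of its lid centre, blue tin within 14 mm of pad centre, timer within 15 mm of the midpoint (each way); case on mat 60-105 mm behind pad centre, 20 mm sideways, 0.2 rad from parallel; green tin moved under 30 mm (horizontal distance between tin_orange and dish below 0.012 m and z of tin_orange in the frame of dish below 0.01 m and angle between each of tin_orange, tin_blue, timer, weight, needle_case, tin_green's own z axis and vertical below 0.12 rad and horizontal distance between tin_blue and cork below 0.014 m and z of tin_blue in the frame of cork below 0.012 m and x of timer in the frame of mat between -0.05 and -0.02 m and y of timer in the frame of mat between -0.015 and 0.015 m and z of each of timer, needle_case in the frame of mat below 0.01 m and horizontal distance between weight and tin_orange below 0.012 m and z of weight in the frame of tin_orange between 0.035 and 0.045 m and x of needle_case in the frame of cork between 0.06 and 0.105 m and y of needle_case in the frame of cork between -0.02 and 0.02 m and angle between the x axis of needle_case and the y axis of mat, either way round below 0.2 rad and distance of tin_green from where it was at the start of the episode below 0.03 m and linear speed of each of tin_orange, tin_blue, timer, weight, needle_case below 0.02 m/s); the robot touches nothing.
It fails at once if the green-lidded tin is moved by more than 30 mm (distance of tin_green from where it was at the start of the episode above 0.03 m).
It also fails if it takes over 122 s, if anything falls off the work surface, if the arm or the gripper's body presses on something with over 40 N, if the wrist force passes 120 N, or if a joint passes its speed limit or range.

## Working session

There is one attempt and no reset: what is moved stays moved. The work goes in short steps, Python scripts to look and compute and a shell command to move; the robot and the scene stay as the last step left them, time stands still between calls to the robot, and variables do not carry over. Pictures are saved under pics/ and viewed, and the job is handed in when it is done.

```bash
ls; mkdir -p pics; cat > h.py <<'E'
import numpy as np, cv2
from station import env
from scipy.spatial.transform import Rotation as Ro
def cam(n):
    m=env.camera_model(n); f=240/np.tan(np.radians(m['vfov'])/2)
    return f,m['cx'],m['cy'],np.array(m['R']),np.array(m['t'])
def px2w(n,u,v,z):
    f,cx,cy,R,t=cam(n); d=R.T@np.array([(u-cx)/f,(v-cy)/f,1]); o=-R.T@t
    return o+d*(z-o[2])/d[2]
def proj(n,X):
    f,cx,cy,R,t=cam(n); c=R@np.asarray(X)+t; return np.array([f*c[0]/c[2]+cx,f*c[1]/c[2]+cy])
def depthpts(n,D):
    f,cx,cy,R,t=cam(n); v,u=np.mgrid[:480,:640]
    P=np.stack([(u-cx)/f*D,(v-cy)/f*D,D],-1); return (P-t)@R
def save(n,name):
    p,d=env.read_camera(n); cv2.imwrite('pics/%s.png'%name,p[:,:,::-1]); np.savez('pics/%s.npz'%name,p=p,d=d); return p,d
E
python3 - <<'E'
from h import *
for n in ('top','side'):
    save(n,n+'0'); print(n,env.camera_model(n))
for t in ['mat','dish','cork','tin_orange','tin_blue','tin_green','timer','weight','needle_case']:
    r=env.tip_of('top',t); print(t,[( [round(x,1) for x in q['at']],round(q['confidence'],2)) for q in r[:3]])
print(env.read_state())
E
```

```text
pics
top {'vfov': 52.266206230337126, 'cx': 330.1236269463354, 'cy': 243.74601596067004, 'R': array([[-0.02099475, -0.99975811, -0.00655262],
       [-0.99246752,  0.02163198, -0.12058307],
       [ 0.12069565,  0.00397165, -0.99268161]]), 't': array([0.02476634, 0.50730715, 1.25111597])}
side {'vfov': 44.91461175213995, 'cx': 319.7157496227587, 'cy': 238.50216598851745, 'R': array([[ 0.9810888 , -0.1932551 ,  0.01082784],
       [-0.12119994, -0.65698091, -0.74410125],
       [ 0.15091504,  0.72871706, -0.66797911]]), 't': array([-0.49391477,  0.07030753,  1.13593617])}
mat [([338.4, 209.6], 0.83)]
dish [([379.7, 219.0], 0.59)]
cork []
tin_orange [([232.6, 240.0], 0.81)]
tin_blue [([431.7, 231.6], 0.94)]
tin_green [([182.2, 261.9], 0.79)]
timer []
weight [([337.6, 208.9], 0.63), ([484.4, 250.4], 0.59)]
needle_case [([442.7, 290.6], 0.71)]
{'clock': 0.55, 'joint_pos': array([-1.31781949e+00,  4.79797569e-02,  9.91791790e-02,  1.62200199e+00,
        1.59478145e-05,  1.44301942e+00]), 'joint_vel': array([-6.54827573e-04, -4.17539353e-04,  1.24629656e-03, -7.91034631e-06,
        1.05978910e-03,  2.59914837e-04]), 'joint_torque': array([-8.24622439e-04, -3.38283777e+01,  3.19861579e+01,  1.67820130e-03,
       -1.19779443e-04, -2.61794895e-06]), 'eef_pos': array([ 0.19509861, -0.48738692,  0.40471164]), 'eef_rot': array([-3.08482637e+00, -5.94478973e-01, -2.43883404e-05]), 'wrist_force': array([0.26048225, 0.97106631, 0.02259965]), 'torque': array([ 0.03028519,  0.03697079, -0.0053289 ]), 'grip_width': 1.001366907769793}
```

View pics/top0.png

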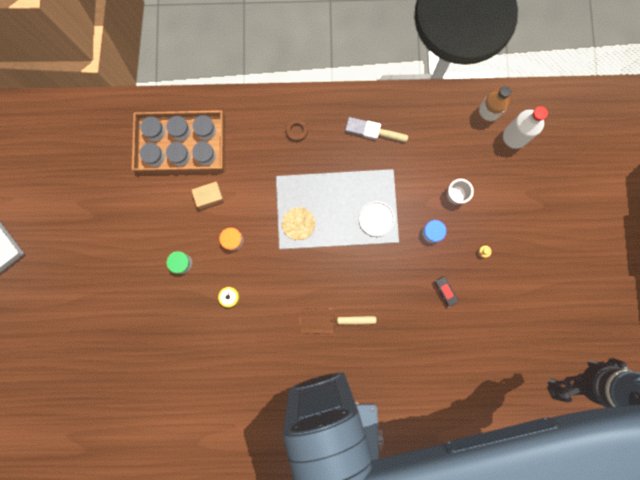

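View pics/side0.png

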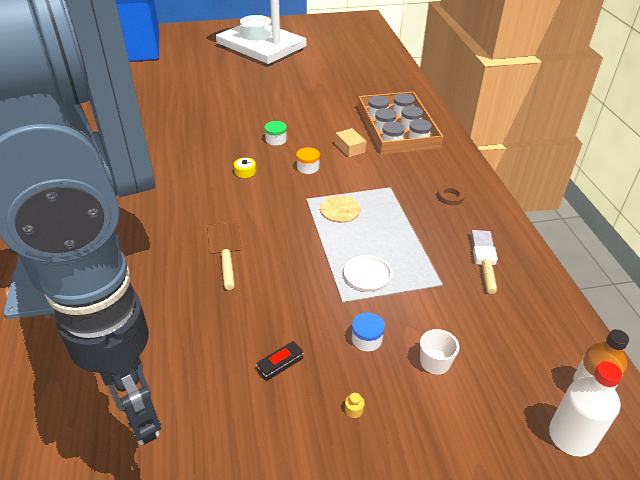

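The top view shows the mat at (338,209), the cork at (299,224) on the left (+y) and the dish at (377,219) on the right. The orange tin is at (231,239), green at (179,263), the timer at (229,297), blue at (434,231), the weight at (485,252) and the case at (447,292). Next I'll measure these precisely.

```bash
cat > meas.py <<'E'
from h import *
def seg(n,p,near,r,cond,z):
    hsv=cv2.cvtColor(p,cv2.COLOR_RGB2HSV).astype(int)
    m=cond(hsv,p.astype(int)).astype(np.uint8)
    yy,xx=np.mgrid[:480,:640]; m&=((xx-near[0])**2+(yy-near[1])**2<r*r).astype(np.uint8)
    m=cv2.morphologyEx(m,cv2.MORPH_OPEN,np.ones((2,2),np.uint8))
    k,l,s,c=cv2.connectedComponentsWithStats(m)
    if k<2: return None
    i=1+np.argmax(s[1:,4]); cnt=cv2.findContours((l==i).astype(np.uint8),0,2)[0][0]
    return c[i],px2w(n,*c[i],z),s[i,4],cnt
C=dict(
 orange=lambda h,p:(h[...,0]>8)&(h[...,0]<20)&(h[...,1]>200)&(h[...,2]>170),
 blue=lambda h,p:(h[...,0]>100)&(h[...,0]<125)&(h[...,1]>150)&(h[...,2]>90),
 green=lambda h,p:(h[...,0]>45)&(h[...,0]<80)&(h[...,1]>150)&(h[...,2]>80),
 white=lambda h,p:(h[...,1]<22)&(h[...,2]>205),
 yellow=lambda h,p:(h[...,0]>20)&(h[...,0]<35)&(h[...,1]>120)&(h[...,2]>100),
 timer=lambda h,p:((h[...,0]>20)&(h[...,0]<35)&(h[...,1]>120)&(h[...,2]>100))|(h[...,1]<60)&(h[...,2]>180),
 red=lambda h,p:((h[...,0]<5)|(h[...,0]>174))&(h[...,1]>200)&(h[...,2]>150),
 dark=lambda h,p:(p.max(-1)<45),
 cork=lambda h,p:(h[...,0]>8)&(h[...,0]<28)&(h[...,1]>60)&(h[...,2]>150),
 mat=lambda h,p:(h[...,1]<40)&(h[...,2]>110)&(h[...,2]<250),
)
E
python3 - <<'E'
from meas import *
p,d=np.load('pics/top0.npz')['p'],np.load('pics/top0.npz')['d']
N=dict(orange=(231,239,25,.04),blue=(434,231,25,.04),green=(179,263,25,.04),white=(377,219,26,.015),timer=(229,297,18,.026),yellow=(485,252,15,.03),red=(447,292,20,.024),cork=(299,224,26,.009),mat=(338,209,95,.003))
for k,(u,v,r,z) in N.items():
    s=seg('top',p,(u,v),r,C[k],z); print(k,s[0].round(1),s[1].round(4),s[2])
    if k=='mat': box=np.array([px2w('top',*q,z)[:2] for q in cv2.boxPoints(cv2.minAreaRect(s[3]))]);print(box.round(3),box.mean(0),[np.degrees(np.arctan2(*(box[(i+1)%4]-box[i])[::-1])).round(1) for i in range(4)])
    if k=='red':
        b=cv2.minAreaRect(s[3]);box=np.array([px2w('top',*q,z)[:2] for q in cv2.boxPoints(b)]);print(box.round(3))
P=depthpts('top',d)
# dark blob case top by depth
m=(P[...,2]>.015)&(P[...,2]<.03);yy,xx=np.mgrid[:480,:640]
for nm,u,v,r,lo,hi in [('case',447,292,22,.018,.03),('timer',229,297,16,.02,.03),('weight',485,252,12,.012,.04),('orange',231,239,20,.034,.046),('blue',434,231,20,.034,.046),('green',179,263,20,.034,.046)]:
    m=(P[...,2]>lo)&(P[...,2]<hi)&((xx-u)**2+(yy-v)**2<r*r)&(d>0)
    q=P[m];print(nm,m.sum(),q.mean(0).round(4),np.median(q[:,2]))
    if nm=='case':
        c=cv2.minAreaRect((q[:,:2]*1000).astype(np.float32));print(c); w,V=np.linalg.eigh(np.cov(q[:,:2].T));print(V[:,1],w)
E
```

```text
Traceback (most recent call last):
TypeError: 'NoneType' object is not subscriptable
```

```bash
python3 - <<'E'
from meas import *
p=np.load('pics/top0.npz')['p'];h=cv2.cvtColor(p,cv2.COLOR_RGB2HSV)
for u,v in [(231,239),(434,231),(179,263),(377,219),(226,290),(228,300),(485,252),(447,292),(299,224),(340,190),(437,280)]: print(u,v,h[v,u],p[v,u])
E
```

```text
231 239 [ 20 159 255] [255 204  96]
434 231 [103 119 254] [135 202 254]
179 263 [ 66 129 242] [120 242 143]
377 219 [  0   0 255] [255 255 255]
226 290 [  0   0 255] [255 255 255]
228 300 [  0   0 255] [255 255 255]
485 252 [ 27 121 255] [255 241 134]
447 292 [  2 154 255] [255 109 101]
299 224 [ 21  94 252] [252 224 159]
340 190 [ 60   1 238] [237 238 237]
437 280 [  8  35 115] [115 103  99]
```

```bash
python3 - <<'E'
from meas import *
p=np.load('pics/top0.npz')['p'];q=cv2.imread('pics/top0.png')[:,:,::-1]
print(p.shape,p.dtype,q.shape,abs(p.astype(int)-q).max(),p[239,231],q[239,231],p.mean(),q.mean())
E
ls -la pics
```

```text
(480, 640, 3) uint8 (480, 640, 3) 0 [255 204  96] [255 204  96] 117.07258463541666 117.07258463541666
total 5152
drwxr-xr-x 2 agent agent    4096 Dec  6 12:10 .
drwxr-xr-x 3 agent agent    4096 Dec  6 12:11 ..
-rw-r--r-- 1 agent agent 2150890 Dec  6 12:10 side0.npz
-rw-r--r-- 1 agent agent  492329 Dec  6 12:10 side0.png
-rw-r--r-- 1 agent agent 2150890 Dec  6 12:10 top0.npz
-rw-r--r-- 1 agent agent  462393 Dec  6 12:10 top0.png
```

```bash
sed -i 's/h\[...,1\]>200)&(h\[...,2\]>170/h[...,1]>140)\&(h[...,2]>170/; s/(h\[...,0\]<20)&/(h[...,0]<23)\&/; s/h\[...,1\]>150)&(h\[...,2\]>90/h[...,1]>90)\&(h[...,2]>90/; s/h\[...,1\]>150)&(h\[...,2\]>80/h[...,1]>90)\&(h[...,2]>80/; s/h\[...,1\]>120)&(h\[...,2\]>100/h[...,1]>80)\&(h[...,2]>100/g; s/h\[...,1\]>200)&(h\[...,2\]>150/h[...,1]>120)\&(h[...,2]>150/; s/(h\[...,1\]<22)&(h\[...,2\]>205)/(h[...,2]>252)\&(h[...,1]<25)/; s/(h\[...,2\]>110)&(h\[...,2\]<250)/(h[...,2]>150)/' meas.py
cat > run.py <<'E'
from meas import *
import sys
p,d=np.load('pics/top0.npz')['p'],np.load('pics/top0.npz')['d']
N=dict(orange=(231,239,25,.04),blue=(434,231,25,.04),green=(179,263,25,.04),white=(377,219,26,.015),timer=(229,297,18,.026),yellow=(485,252,15,.03),red=(447,292,20,.024),cork=(299,224,26,.009),mat=(338,209,85,.003))
for k,(u,v,r,z) in N.items():
    s=seg('top',p,(u,v),r,C[k],z)
    if s is None: print(k,None);continue
    print(k,s[0].round(1),s[1].round(4),s[2], 'equivD',2*np.sqrt(s[2]/np.pi).round(1))
    if k in('mat','red'):
        box=np.array([px2w('top',*q,z)[:2] for q in cv2.boxPoints(cv2.minAreaRect(s[3]))]);print(box.round(3).tolist(),box.mean(0).round(4),[np.degrees(np.arctan2(*(box[(i+1)%4]-box[i])[::-1])).round(1) for i in range(4)])
P=depthpts('top',d);yy,xx=np.mgrid[:480,:640]
for nm,u,v,r,lo,hi in [('case',447,292,22,.018,.03),('timer',229,297,16,.02,.03),('weight',485,252,12,.012,.04),('orange',231,239,20,.034,.046),('blue',434,231,20,.034,.046),('green',179,263,20,.034,.046),('dishrim',377,219,26,.011,.02),('cork',299,224,26,.0065,.013)]:
    m=(P[...,2]>lo)&(P[...,2]<hi)&((xx-u)**2+(yy-v)**2<r*r)&(d>0)
    q=P[m]
    if not len(q): print(nm,0);continue
    print(nm,m.sum(),q.mean(0).round(4),((q.min(0)+q.max(0))/2).round(4),np.ptp(q,axis=0).round(3),'zmed',np.median(q[:,2]).round(4))
    if nm=='case':
        c=cv2.minAreaRect((q[:,:2]*1000).astype(np.float32));print(c); w,V=np.linalg.eigh(np.cov(q[:,:2].T));print(V[:,1])
E
python3 run.py
```

```text
orange [230.6 238.7] [0.5254 0.2732 0.04  ] 417 equivD 23.0
blue [435.8 231.4] [ 0.5329 -0.262   0.04  ] 373 equivD 21.8
green [178.2 263. ] [0.4649 0.4091 0.04  ] 380 equivD 22.0
white [376.7 220. ] [ 0.5707 -0.1115  0.015 ] 815 equivD 32.2
timer [229.3 298. ] [0.3721 0.2789 0.026 ] 324 equivD 20.4
yellow [486.7 251.5] [ 0.4786 -0.3945  0.03  ] 78 equivD 10.0
red [447.7 292. ] [ 0.3754 -0.2891  0.024 ] 105 equivD 11.6
[[0.387, -0.272], [0.396, -0.289], [0.364, -0.306], [0.355, -0.289]] [ 0.3755 -0.2892] [np.float64(-61.9), np.float64(-152.7), np.float64(118.0), np.float64(27.4)]
cork [299.1 224.5] [0.5641 0.096  0.009 ] 840 equivD 32.8
mat [341.9 208.4] [ 0.6066 -0.0197  0.003 ] 7823 equivD 99.8
[[0.699, 0.158], [0.71, -0.168], [0.509, -0.171], [0.497, 0.148]] [ 0.6037 -0.0082] [np.float64(-88.0), np.float64(-178.9), np.float64(92.0), np.float64(2.8)]
case 311 [ 0.3789 -0.2868  0.0234] [ 0.3798 -0.2871  0.024 ] [0.076 0.055 0.012] zmed 0.0235
((379.0079040527344, -286.99407958984375), (75.67823791503906, 28.97586441040039), 27.13804054260254)
[-0.89244822 -0.45114984]
timer 278 [0.3766 0.2812 0.0251] [0.3761 0.282  0.025 ] [0.049 0.05  0.01 ] zmed 0.025
weight 105 [ 0.4803 -0.3914  0.0253] [ 0.4809 -0.3944  0.0269] [0.027 0.032 0.026] zmed 0.0221
orange 352 [0.528  0.274  0.0388] [0.5279 0.2743 0.0391] [0.053 0.055 0.01 ] zmed 0.0388
blue 353 [ 0.5364 -0.2609  0.0391] [ 0.5371 -0.2618  0.0396] [0.054 0.056 0.011] zmed 0.0391
green 361 [0.4685 0.4106 0.039 ] [0.4692 0.411  0.04  ] [0.055 0.055 0.012] zmed 0.0389
dishrim 154 [ 0.577  -0.1123  0.0136] [ 0.57   -0.1127  0.0153] [0.106 0.092 0.009] zmed 0.0133
cork 633 [0.5681 0.0972 0.0089] [0.5659 0.0893 0.0097] [0.135 0.116 0.006] zmed 0.0087
```

```bash
cat > go.py <<'E'
# prints shift/turn (tool axes) to reach TCP x y z with jaw-axis angle deg (world), mod 180
import sys
from h import *
def plan(x,y,z,jaw,s=None):
    s=s or env.read_state(); R=Ro.from_rotvec(s['eef_rot']).as_matrix(); ty=np.degrees(np.arctan2(R[1,1],R[0,1]))
    dl=[(jaw-ty+90+180*k)%360-180-90+0 for k in (0,)]
    dpsi=((jaw-ty+90)%180)-90
    Rt=Ro.from_euler('z',dpsi,degrees=True).as_matrix()@Ro.from_matrix(np.column_stack([[np.sin(np.radians(ty)),-np.cos(np.radians(ty)),0],[np.cos(np.radians(ty)),np.sin(np.radians(ty)),0],[0,0,-1]])).as_matrix()
    sh=R.T@(np.array([x,y,z])-s['eef_pos']); rv=np.degrees(Ro.from_matrix(R.T@Rt).as_rotvec())
    print('jaw now %.1f j6 %.2f turn %.1f'%(ty,s['joint_pos'][5],dpsi),'| shift',sh.round(4),'rot',rv.round(2))
if __name__=='__main__': plan(*map(float,sys.argv[1:5]))
E
python3 - <<'E'
from meas import *
p,d=np.load('pics/side0.npz')['p'],np.load('pics/side0.npz')['d']
P=depthpts('side',d);yy,xx=np.mgrid[:480,:640]
N=dict(orange=(308,154,20,.04),blue=(368,324,25,.04),green=(275,128,20,.04),white=(367,272,34,.015),timer=(245,165,16,.026),cork=(340,208,25,.009))
for k,(u,v,r,z) in N.items():
    s=seg('side',p,(u,v),r,C[k],z)
    if s is not None: print(k,s[0].round(1),s[1].round(4),s[2])
for nm,u,v,r,lo,hi in [('case',280,360,32,.018,.03),('timer',245,167,16,.02,.03),('weight',354,405,18,.016,.026),('orange',308,157,20,.034,.046),('blue',368,328,24,.034,.046),('green',275,130,20,.034,.046),('cork',340,208,25,.0065,.013),('dish',367,272,34,.011,.02)]:
    m=(P[...,2]>lo)&(P[...,2]<hi)&((xx-u)**2+(yy-v)**2<r*r)&(d>0); q=P[m]
    if len(q): print(nm,m.sum(),((q.min(0)+q.max(0))/2).round(4),np.ptp(q,axis=0).round(3),'zmed',np.median(q[:,2]).round(4))
    if nm=='case': print(cv2.minAreaRect((q[:,:2]*1000).astype(np.float32)))
for i in range(2):
  print([ (t,np.round(r[0]['at'],1),px2w('side',*r[0]['at'],z).round(3)) for t,z in [('dish',.003),('cork',.003),('mat',0),('timer',0),('tin_blue',0),('tin_orange',0)] for r in [env.tip_of('side',t)] if r])
E
python3 go.py .379 -.287 .30 116.8;python3 go.py .379 -.287 .185 116.8
```

```text
orange [306.2 141.9] [0.5332 0.3245 0.04  ] 121
blue [368.8 327.3] [ 0.5357 -0.2685  0.04  ] 735
green [276.2 128.6] [0.4694 0.399  0.04  ] 257
white [366.8 273.2] [ 0.5731 -0.1182  0.015 ] 1163
timer [245.6 168.8] [0.3764 0.257  0.026 ] 355
cork [341.  209.6] [0.5687 0.0888 0.009 ] 812
case 703 [ 0.3783 -0.2892  0.0234] [0.078 0.056 0.011] zmed 0.0242
((378.028076171875, -289.256591796875), (77.15594482421875, 30.468687057495117), 25.97730827331543)
timer 221 [0.3752 0.2775 0.0251] [0.05  0.054 0.009] zmed 0.0263
weight 186 [ 0.4799 -0.3952  0.0205] [0.029 0.03  0.009] zmed 0.022
orange 279 [0.5267 0.2721 0.0394] [0.057 0.056 0.011] zmed 0.04
blue 705 [ 0.5354 -0.2628  0.0393] [0.056 0.057 0.011] zmed 0.0402
green 240 [0.4679 0.4101 0.0394] [0.053 0.06  0.011] zmed 0.04
cork 806 [0.5699 0.0795 0.0097] [0.113 0.122 0.006] zmed 0.0093
dish 301 [ 0.575  -0.1126  0.0153] [0.093 0.096 0.009] zmed 0.0141
[('dish', array([367.6, 277.8]), array([ 0.575, -0.119,  0.003])), ('cork', array([344.5, 209.8]), array([0.578, 0.094, 0.003])), ('timer', array([245.2, 170.9]), array([0.376, 0.286, 0. 
[... 1725 characters left out ...]
matrix()@Ro.from_matrix(np.column_stack([[np.sin(np.radians(ty)),-np.cos(np.radians(ty)),0],[np.cos(np.radians(ty)),np.sin(np.radians(ty)),0],[0,0,-1]])).as_matrix()
                                                        ~~~~~~~~~~~~~~^^^^^^^^^^^^^^^^^^^^^^^^^^^^^^^^^^^^^^^^^^^^^^^^^^^^^^^^^^^^^^^^^^^^^^^^^^^^^^^^^^^^^^^^^^^^^^^^^^^^^^^^^^^^^^^^^^^^^^^^^^^^^^^^^^
  File "scipy/spatial/transform/_rotation.pyx", line 1143, in scipy.spatial.transform._rotation.Rotation.from_matrix
ValueError: Non-positive determinant (left-handed or null coordinate frame) in rotation matrix 0: [[-0.92833959  0.37173326  0.        ]
 [-0.37173326 -0.92833959  0.        ]
 [ 0.          0.         -1.        ]].
```

```bash
sed -i 's/\[np.sin(np.radians(ty)),-np.cos(np.radians(ty)),0\]/[-np.sin(np.radians(ty)),np.cos(np.radians(ty)),0]/' go.py
python3 - <<'E'
from meas import *
for n,W in (('top',dict(cork=(299,224,26),white=(377,219,26),mat=(338,209,85))),('side',dict(cork=(340,208,28),white=(367,272,34),mat=(372,245,88)))):
    f=np.load('pics/%s0.npz'%n);p,d=f['p'],f['d'];P=depthpts(n,d)
    for k,(u,v,r) in W.items():
        s=seg(n,p,(u,v),r,C[k],.009 if k=='cork' else .015 if k=='white' else .003)
        m=np.zeros((480,640),np.uint8);cv2.drawContours(m,[s[3]],-1,1,-1)
        q=P[(m>0)&(d>0)]; q=q[np.abs(q[:,2]-np.median(q[:,2]))<.012]
        h=cv2.convexHull((q[:,:2]*1000).astype(np.float32))
        M=cv2.moments(h); print(n,k,len(q),'zmed',np.median(q[:,2]).round(4),'mean',q.mean(0).round(4),'hullc',round(M['m10']/M['m00'],1),round(M['m01']/M['m00'],1),'eqD',2*np.sqrt(M['m00']/np.pi).__round__(1))
        if k=='mat': print(cv2.minAreaRect((q[:,:2]*1000).astype(np.float32)))
E
python3 go.py .379 -.288 .25 116.5;python3 go.py .379 -.288 .182 116.5
```

```text
top cork 836 zmed 0.0078 mean [0.5644 0.096  0.0077] hullc 565.0 96.2 eqD 86.4
top white 811 zmed 0.0062 mean [ 0.5722 -0.1123  0.0065] hullc 572.4 -111.9 eqD 86.0
top mat 8613 zmed 0.0027 mean [ 0.6029 -0.0074  0.003 ] hullc 604.4 -7.9 eqD 287.2
((604.6403198242188, -7.8935699462890625), (202.7333221435547, 321.5314025878906), 2.012038230895996)
side cork 840 zmed 0.0091 mean [0.5688 0.0893 0.0088] hullc 569.6 93.2 eqD 88.2
side white 1157 zmed 0.0077 mean [ 0.5753 -0.1116  0.0083] hullc 574.4 -114.3 eqD 90.4
side mat 8933 zmed 0.0037 mean [ 0.6108 -0.0386  0.0041] hullc 609.1 -10.1 eqD 287.8
((609.170166015625, -10.077880859375), (203.7027587890625, 321.9767150878906), 2.0206000804901123)
jaw now -68.2 j6 1.44 turn 4.7 | shift [ 0.2448 -0.1168  0.1547] rot [ 0.   -0.   -4.68]
jaw now -68.2 j6 1.44 turn 4.7 | shift [ 0.2448 -0.1168  0.2227] rot [ 0.   -0.   -4.68]
```

```bash
python3 -m inch '0.245 -0.117 0.155 0 0 -4.7; 0.245 -0.117 0.155 0 0 -4.7; 0.245 -0.117 0.155 0 0 -4.7; 0.245 -0.117 0.155 0 0 -4.7; 0.245 -0.117 0.155 0 0 -4.7; 0.245 -0.117 0.155 0 0 -4.7; 0.245 -0.117 0.155 0 0 -4.7; 0.245 -0.117 0.19 0 0 -4.7; 0.245 -0.117 0.21 0 0 -4.7; 0.245 -0.117 0.224 0 0 -4.7; 0.245 -0.117 0.224 0 0 -4.7; 0.245 -0.117 0.224 0 0 -4.7'
python3 go.py .379 -.288 .181 116.5
```

```text
clock: 2.65
eef_pos: [0.3793, -0.2886, 0.1819]
eef_rot: [3.056, 0.719, 0.002]
wrist_force: [0.5, 1.0, 0.2]
grip_width: 0.998
jaw now -63.5 j6 1.89 turn 0.0 | shift [-0.     -0.0007  0.0009] rot [ 0.12 -0.04 -0.03]
```

```bash
python3 - <<'E'
from h import *
save('side','side1')
E
```

```text
(no output)
```

View pics/side1.png

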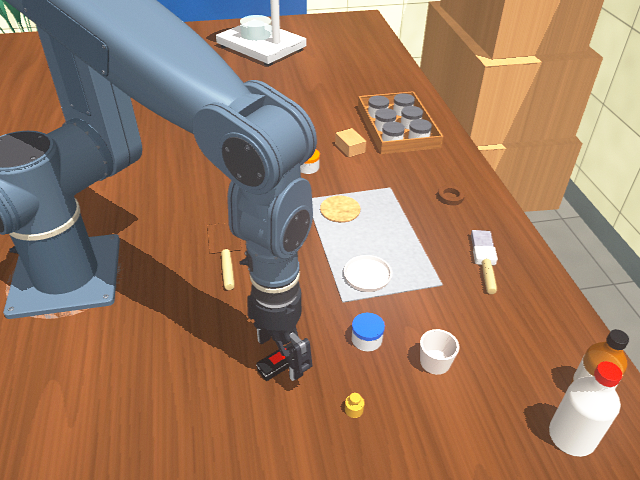

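The fingers straddle the case at (285,360). I'll close on it and lift.

```bash
python3 -m inch '0 -0.0007 0 0 0 0; 0 -0.0007 0 0 0 0; 0 -0.0007 0 0 0 0; 0 -0.0007 0 0 0 0; 0 -0.0007 0 0 0 0; 0 -0.0007 0 0 0 0; 0 0 -0.02 0 0 0; 0 0 -0.05 0 0 0; 0 0 -0.1 0 0 0; 0 0 -0.1 0 0 0; 0 0 -0.1 0 0 0' 0 40
python3 - <<'E'
from h import *
save('side','side2');save('top','top2')
E
python3 go.py .6455 .0977 .28 2;python3 go.py .6455 .0977 .184 2
```

```text
clock: 4.08
eef_pos: [0.3789, -0.2875, 0.28]
eef_rot: [-3.057, -0.72, 0.001]
wrist_force: [-0.3, 0.5, -0.6]
grip_width: 0.317
jaw now -63.5 j6 1.89 turn 65.5 | shift [ 0.4107 -0.2251 -0.001 ] rot [-2.300e-01 -6.000e-02 -6.548e+01]
jaw now -63.5 j6 1.89 turn 65.5 | shift [ 0.4109 -0.2248  0.095 ] rot [-2.300e-01 -6.000e-02 -6.548e+01]
```

View pics/side2.png

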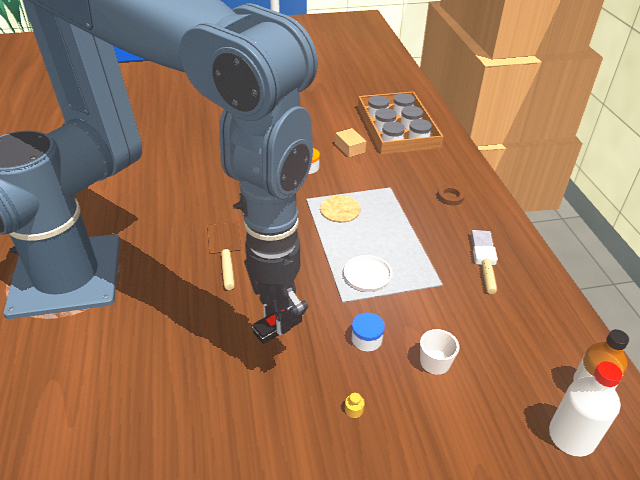

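The case is held at a width of about 27 mm. I'll carry it to behind the cork pad.

```bash
python3 -m inch '0.05 -0.027 0 0 0 -8; 0.1 -0.055 0 0 0 -16; 0.15 -0.082 0 0 0 -24; 0.2 -0.11 0 0 0 -32; 0.25 -0.137 0 0 0 -40; 0.3 -0.164 0 0 0 -48; 0.35 -0.192 0 0 0 -56; 0.411 -0.225 0 0 0 -65.5; 0.411 -0.225 0 0 0 -65.5; 0.411 -0.225 0 0 0 -65.5; 0.411 -0.225 0.04 0 0 -65.5; 0.411 -0.225 0.06 0 0 -65.5; 0.411 -0.225 0.06 0 0 -65.5; 0.411 -0.225 0.06 0 0 -65.5'
python3 - <<'E'
from h import *
save('side','side3')
E
python3 go.py .6455 .0977 .185 2
```

```text
clock: 5.92
eef_pos: [0.6465, 0.0965, 0.2218]
eef_rot: [2.182, 2.259, 0.001]
wrist_force: [0.7, 0.2, -0.4]
grip_width: 0.314
jaw now 2.0 j6 1.58 turn 0.0 | shift [ 0.0011 -0.0015  0.0375] rot [ 0.16 -0.   -0.02]
```

View pics/side3.png

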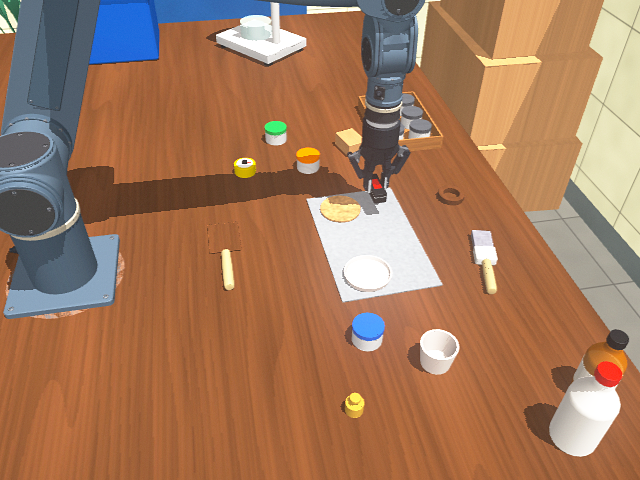

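The case is hanging aligned over the mat behind the cork, at about (377,190). I'll lower it and release.

```bash
python3 -m inch '0.001 -0.001 0.018 0 0 0; 0.001 -0.001 0.03 0 0 0; 0.001 -0.001 0.036 0 0 0; 0.001 -0.001 0.036 0 0 0; 0.001 -0.001 0.0365 0 0 0; 0.001 -0.001 0.0365 0 0 0'
python3 -m inch '0 0 0 0 0 0; 0 0 0 0 0 0; 0 0 0 0 0 0; 0 0 0 0 0 0; 0 0 -0.02 0 0 0; 0 0 -0.06 0 0 0; 0 0 -0.1 0 0 0; 0 0 -0.1 0 0 0' 0.05
python3 go.py .536 -.262 .28 2;python3 go.py .536 -.262 .180 2
```

```text
clock: 6.72
eef_pos: [0.6453, 0.0981, 0.1841]
eef_rot: [-2.182, -2.26, 0.0]
wrist_force: [-0.9, 0.1, 1.8]
grip_width: 0.314
clock: 7.72
eef_pos: [0.6472, 0.0982, 0.2917]
eef_rot: [2.176, 2.254, 0.014]
wrist_force: [0.2, -0.2, 0.2]
grip_width: 0.585
jaw now 2.0 j6 1.58 turn -0.0 | shift [-0.3561 -0.124   0.0102] rot [ 0.69 -0.01  0.02]
jaw now 2.0 j6 1.58 turn -0.0 | shift [-0.3561 -0.1252  0.1102] rot [ 0.69 -0.01  0.02]
```

```bash
python3 -m inch '-0.06 -0.021 0 0 0 0; -0.12 -0.042 0 0 0 0; -0.18 -0.063 0 0 0 0; -0.24 -0.083 0 0 0 0; -0.3 -0.104 0 0 0 0; -0.356 -0.122 0 0 0 0; -0.356 -0.122 0 0 0 0; -0.356 -0.122 0.03 0 0 0; -0.356 -0.122 0.04 0 0 0; -0.356 -0.122 0.04 0 0 0; -0.356 -0.122 0.04 0 0 0' 0.0854
python3 go.py .536 -.262 .180 2
python3 - <<'E'
from h import *
save('top','top4')
E
```

```text
clock: 9.1
eef_pos: [0.5365, -0.2615, 0.2452]
eef_rot: [2.18, 2.261, 0.0]
wrist_force: [0.7, 0.3, 0.3]
grip_width: 1.0
jaw now 2.1 j6 0.97 turn -0.1 | shift [-0.0005 -0.0006  0.0652] rot [0.06 0.04 0.08]
```

View pics/top4.png

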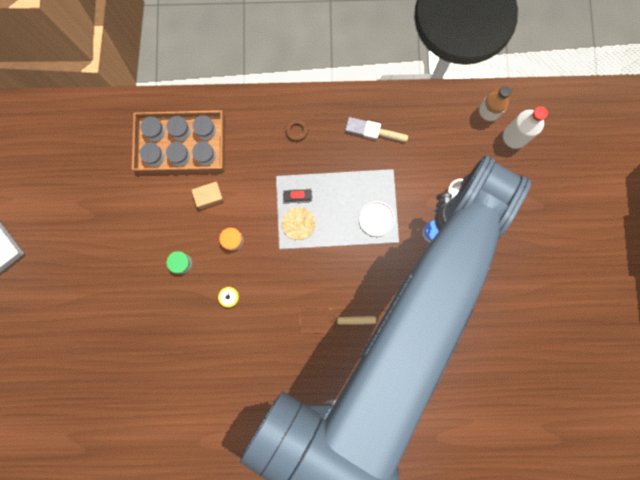

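The case lies parallel behind the cork at (297,196). The gripper is over the blue tin, so I'll go down and grip.

```bash
python3 -m inch '-0.0005 -0.0005 0.03 0 0 0; -0.0005 -0.0005 0.055 0 0 0; -0.0005 -0.0005 0.065 0 0 0; -0.0005 -0.0005 0.065 0 0 0; -0.0005 -0.0005 0.065 0 0 0'
python3 -m inch '0 0 0 0 0 0; 0 0 0 0 0 0; 0 0 0 0 0 0; 0 0 0 0 0 0; 0 0 0 0 0 0; 0 0 -0.02 0 0 0; 0 0 -0.06 0 0 0; 0 0 -0.1 0 0 0; 0 0 -0.1 0 0 0; 0 0 -0.1 0 0 0' 0 40
python3 go.py .5675 .095 .28 2
python3 - <<'E'
from h import *
save('side','side5')
E
```

```text
clock: 9.78
eef_pos: [0.5362, -0.2629, 0.1808]
eef_rot: [2.18, 2.258, 0.001]
wrist_force: [-0.0, 0.6, 0.8]
grip_width: 0.998
clock: 11.02
eef_pos: [0.5349, -0.2622, 0.2773]
eef_rot: [-2.18, -2.258, 0.001]
wrist_force: [-0.7, -0.4, -2.1]
grip_width: 0.647
jaw now 2.0 j6 0.97 turn -0.0 | shift [ 0.3558  0.0451 -0.0022] rot [-0.15 -0.1   0.01]
```

View pics/side5.png

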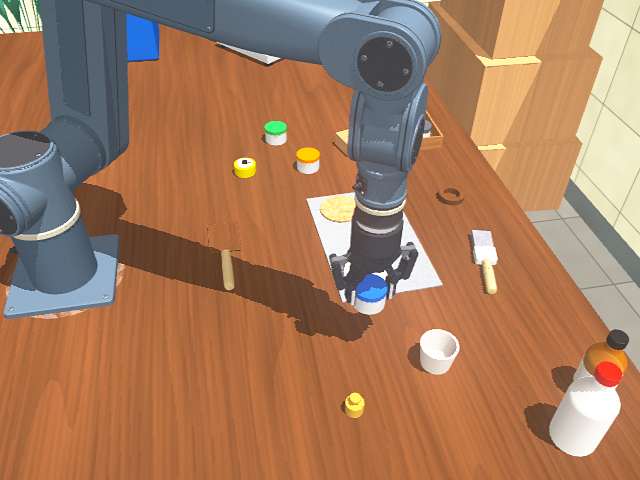

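The blue tin is held at a width of 55 mm. I'll carry it to the cork.

```bash
python3 -m inch '0.05 0.006 0 0 0 0; 0.11 0.014 0 0 0 0; 0.17 0.021 0 0 0 0; 0.23 0.029 0 0 0 0; 0.29 0.037 0 0 0 0; 0.33 0.042 0 0 0 0; 0.356 0.045 0 0 0 0; 0.356 0.045 0 0 0 0; 0.356 0.045 0.03 0 0 0; 0.356 0.045 0.05 0 0 0; 0.356 0.045 0.05 0 0 0; 0.356 0.045 0.05 0 0 0;  0.356 0.045 0.05 0 0 0'
python3 go.py .5675 .095 .190 2
python3 - <<'E'
from h import *
save('side','side6')
E
```

```text
clock: 12.7
eef_pos: [0.5685, 0.0945, 0.2305]
eef_rot: [2.181, 2.259, 0.002]
wrist_force: [-0.0, 0.6, -1.3]
grip_width: 0.645
jaw now 2.0 j6 1.58 turn 0.0 | shift [ 0.0005 -0.0011  0.0404] rot [ 0.12  0.   -0.01]
```

View pics/side6.png

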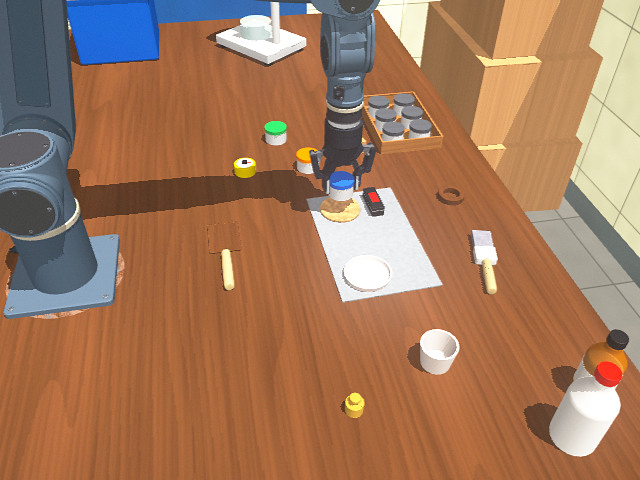

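The tin hangs centred over the cork at (341,185), clear of the case.

```bash
python3 -m inch '0.0005 -0.001 0.02 0 0 0; 0.0005 -0.001 0.033 0 0 0; 0.0005 -0.001 0.0385 0 0 0; 0.0005 -0.001 0.0395 0 0 0; 0.0005 -0.001 0.0395 0 0 0'
python3 -m inch '0 0 0 0 0 0; 0 0 0 0 0 0; 0 0 0 0 0 0; 0 0 0 0 0 0; 0 0 -0.02 0 0 0; 0 0 -0.06 0 0 0; 0 0 -0.09 0 0 0; 0 0 -0.09 0 0 0; 0 0 -0.09 0 0 0' 0.07
python3 go.py .527 .273 .28 2
```

```text
clock: 13.38
eef_pos: [0.5671, 0.0953, 0.1901]
eef_rot: [2.182, 2.26, 0.001]
wrist_force: [0.6, 0.3, -1.7]
grip_width: 0.637
clock: 14.5
eef_pos: [0.5666, 0.0953, 0.2788]
eef_rot: [-2.182, -2.26, 0.001]
wrist_force: [-0.1, 0.4, -0.4]
grip_width: 0.818
jaw now 2.0 j6 1.59 turn -0.0 | shift [ 0.179  -0.0334 -0.0011] rot [-0.06  0.    0.02]
```

```bash
python3 -m inch '0.06 -0.011 0 0 0 0; 0.12 -0.022 0 0 0 0; 0.179 -0.033 0 0 0 0; 0.179 -0.033 0 0 0 0; 0.179 -0.033 0.03 0 0 0; 0.179 -0.033 0.04 0 0 0; 0.179 -0.033 0.04 0 0 0; 0.179 -0.033 0.04 0 0 0' 0.0854
python3 go.py .527 .273 .181 2
python3 - <<'E'
from h import *
save('side','side7')
E
```

```text
clock: 15.5
eef_pos: [0.5281, 0.2725, 0.2403]
eef_rot: [2.183, 2.259, 0.001]
wrist_force: [-0.5, -0.7, 0.8]
grip_width: 0.999
jaw now 2.0 j6 1.90 turn 0.0 | shift [ 0.0005 -0.0011  0.0593] rot [ 0.04 -0.01 -0.04]
```

View pics/side7.png

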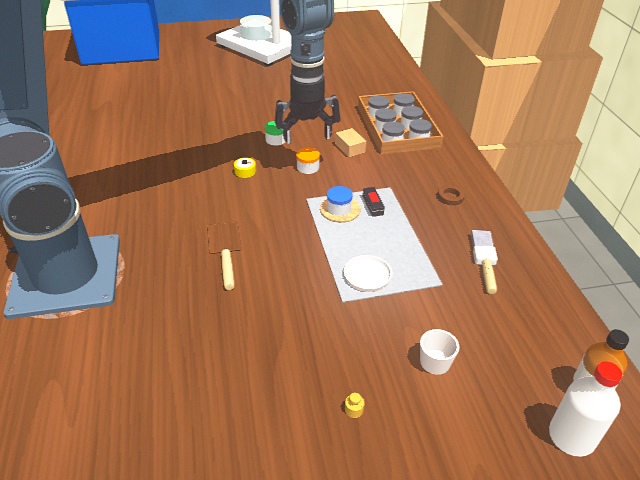

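The blue tin stands centred on the cork at (340,200). The gripper is over the orange tin at (308,158), with nothing in the way.

```bash
python3 -m inch '0.0005 -0.001 0.03 0 0 0; 0.0005 -0.001 0.052 0 0 0; 0.0005 -0.001 0.059 0 0 0; 0.0005 -0.001 0.059 0 0 0; 0.0005 -0.001 0.059 0 0 0'
python3 -m inch '0 0 0 0 0 0; 0 0 0 0 0 0; 0 0 0 0 0 0; 0 0 0 0 0 0; 0 0 0 0 0 0; 0 0 -0.02 0 0 0; 0 0 -0.06 0 0 0; 0 0 -0.1 0 0 0; 0 0 -0.12 0 0 0; 0 0 -0.12 0 0 0; 0 0 -0.12 0 0 0' 0 40
python3 go.py .574 -.1135 .30 2
python3 - <<'E'
from h import *
save('side','side8')
E
```

```text
clock: 16.18
eef_pos: [0.5274, 0.2737, 0.1823]
eef_rot: [2.181, 2.259, 0.004]
wrist_force: [0.2, 1.0, 0.8]
grip_width: 1.001
clock: 17.55
eef_pos: [0.526, 0.2733, 0.2984]
eef_rot: [-2.181, -2.259, 0.005]
wrist_force: [1.0, -0.2, -1.9]
grip_width: 0.644
jaw now 2.0 j6 1.90 turn -0.0 | shift [-0.3882  0.0344 -0.0012] rot [-0.21  0.07  0.02]
```

View pics/side8.png

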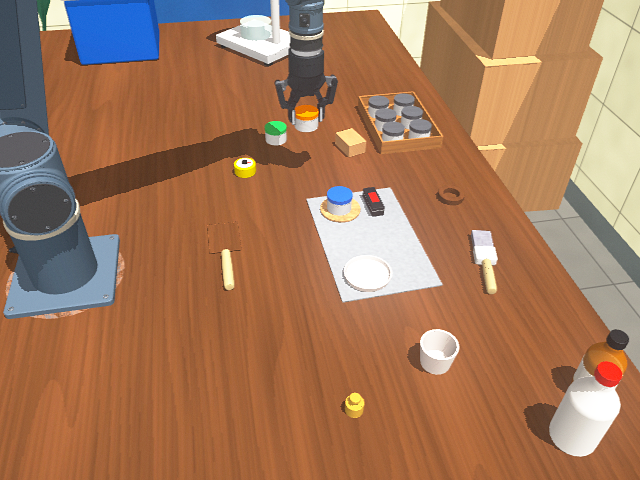

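The orange tin is held at a width of 55 mm. I'll carry it over to the dish.

```bash
python3 -m inch '-0.05 0.004 0 0 0 0; -0.11 0.01 0 0 0 0; -0.17 0.015 0 0 0 0; -0.23 0.02 0 0 0 0; -0.29 0.026 0 0 0 0; -0.34 0.03 0 0 0 0; -0.388 0.0345 0 0 0 0; -0.388 0.0345 0 0 0 0; -0.388 0.0345 0.03 0 0 0; -0.388 0.0345 0.06 0 0 0; -0.388 0.0345 0.07 0 0 0; -0.388 0.0345 0.07 0 0 0;  -0.388 0.0345 0.07 0 0 0;  -0.388 0.0345 0.07 0 0 0'
python3 go.py .574 -.1135 .189 2
python3 - <<'E'
from h import *
save('side','side9')
E
```

```text
clock: 19.35
eef_pos: [0.5754, -0.1131, 0.2325]
eef_rot: [2.18, 2.259, 0.002]
wrist_force: [0.1, 0.6, -1.6]
grip_width: 0.645
jaw now 2.0 j6 1.23 turn -0.0 | shift [-0.0003 -0.0016  0.0435] rot [0.16 0.06 0.03]
```

View pics/side9.png

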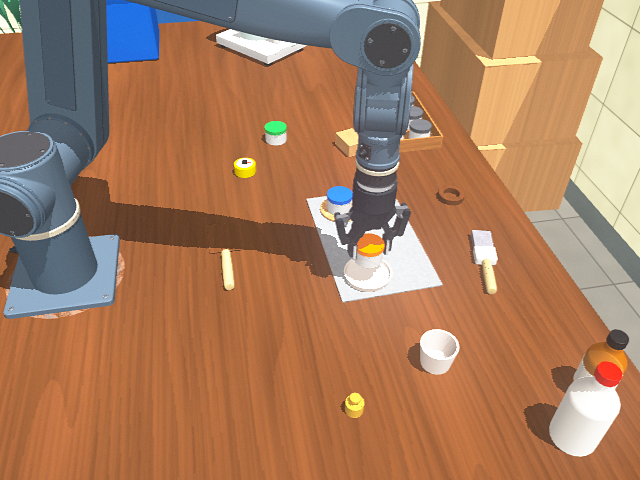

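The tin hangs over the dish at (369,265). I'll lower it and release.

```bash
python3 -m inch '0 -0.001 0.02 0 0 0; 0 -0.001 0.034 0 0 0; 0 -0.001 0.0415 0 0 0; 0 -0.001 0.0425 0 0 0; 0 -0.001 0.0425 0 0 0'
python3 -m inch '0 0 0 0 0 0; 0 0 0 0 0 0; 0 0 0 0 0 0; 0 0 0 0 0 0; 0 0 -0.02 0 0 0; 0 0 -0.06 0 0 0; 0 0 -0.09 0 0 0; 0 0 -0.09 0 0 0; 0 0 -0.09 0 0 0' 0.075
python3 go.py .480 -.3945 .28 2
```

```text
clock: 20.02
eef_pos: [0.5736, -0.1131, 0.189]
eef_rot: [-2.182, -2.26, 0.0]
wrist_force: [-3.6, 0.5, 4.2]
grip_width: 0.64
clock: 21.15
eef_pos: [0.5735, -0.113, 0.2773]
eef_rot: [-2.181, -2.26, 0.001]
wrist_force: [0.6, -0.2, -0.4]
grip_width: 0.876
jaw now 2.0 j6 1.23 turn -0.0 | shift [-0.278  -0.1034 -0.0027] rot [-0.06 -0.02  0.02]
```

```bash
python3 -m inch '-0.06 -0.022 0 0 0 0; -0.12 -0.045 0 0 0 0; -0.18 -0.067 0 0 0 0; -0.24 -0.089 0 0 0 0; -0.278 -0.103 0 0 0 0; -0.278 -0.103 0 0 0 0; -0.278 -0.103 0.03 0 0 0; -0.278 -0.103 0.04 0 0 0; -0.278 -0.103 0.04 0 0 0; -0.278 -0.103 0.04 0 0 0; -0.278 -0.103 0.04 0 0 0' 0.065
python3 go.py .480 -.3945 .178 2
python3 - <<'E'
from meas import *
p,d=save('side','side10');save('top','top10')
P=depthpts('side',d);yy,xx=np.mgrid[:480,:640]
for nm,u,v,r,lo,hi in [('weight',354,405,18,.016,.026),('orange',366,252,26,.04,.053),('blue',340,196,22,.043,.055),('case',374,200,20,.022,.034)]:
    m=(P[...,2]>lo)&(P[...,2]<hi)&((xx-u)**2+(yy-v)**2<r*r)&(d>0); q=P[m]
    if len(q): print(nm,m.sum(),((q.min(0)+q.max(0))/2).round(4),np.ptp(q,axis=0).round(3),'zmed',np.median(q[:,2]).round(4))
E
```

```text
clock: 22.52
eef_pos: [0.4811, -0.3946, 0.2395]
eef_rot: [2.18, 2.259, -0.0]
wrist_force: [0.7, 0.8, 0.3]
grip_width: 0.763
jaw now 2.0 j6 0.74 turn -0.0 | shift [ 0.0002 -0.0012  0.0615] rot [0.09 0.09 0.05]
weight 189 [ 0.48   -0.396   0.0209] [0.029 0.031 0.009] zmed 0.0222
```

View pics/side10.png

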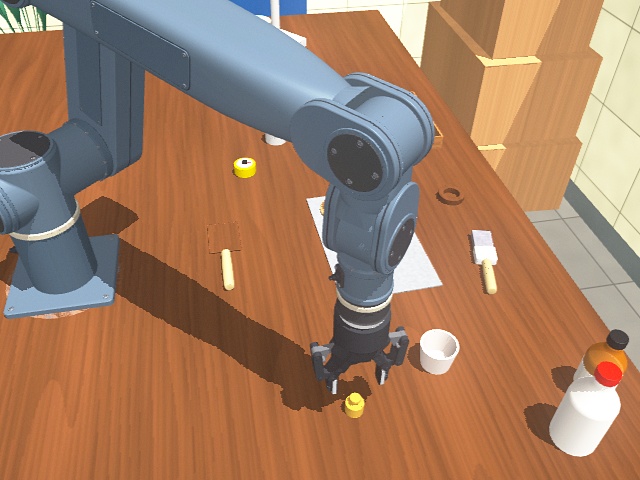

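The fingers straddle the weight at (354,405), and the cup at (438,352) is clear. The orange tin is hidden behind the arm, so I'll check it after this grasp.

```bash
python3 -m inch '0 -0.001 0.03 0 0 0; 0 -0.001 0.052 0 0 0; 0 -0.001 0.061 0 0 0; 0 -0.001 0.061 0 0 0; 0 -0.001 0.061 0 0 0'
python3 -m inch '0 0 0 0 0 0; 0 0 0 0 0 0; 0 0 0 0 0 0; 0 0 0 0 0 0; 0 0 0 0 0 0; 0 0 -0.02 0 0 0; 0 0 -0.06 0 0 0; 0 0 -0.1 0 0 0; 0 0 -0.12 0 0 0; 0 0 -0.12 0 0 0; 0 0 -0.12 0 0 0' 0 40
python3 - <<'E'
from meas import *
p,d=save('top','top11');save('side','side11')
P=depthpts('top',d);yy,xx=np.mgrid[:480,:640]
for nm,u,v,r,lo,hi in [('orange',377,217,22,.042,.053),('blue',299,220,20,.043,.055),('case',297,196,20,.022,.034)]:
    m=(P[...,2]>lo)&(P[...,2]<hi)&((xx-u)**2+(yy-v)**2<r*r)&(d>0); q=P[m]
    if len(q): print(nm,m.sum(),((q.min(0)+q.max(0))/2).round(4),np.ptp(q,axis=0).round(3),'zmed',np.median(q[:,2]).round(4))
    if nm=='case':print(cv2.minAreaRect((q[:,:2]*1000).astype(np.float32)))
E
python3 go.py .574 -.1135 .30 2
```

```text
clock: 23.25
eef_pos: [0.4801, -0.3951, 0.1786]
eef_rot: [2.18, 2.258, -0.0]
wrist_force: [1.2, 0.1, -0.4]
grip_width: 0.761
clock: 24.62
eef_pos: [0.4792, -0.3942, 0.2958]
eef_rot: [-2.18, -2.258, 0.0]
wrist_force: [-0.5, -0.2, -2.9]
grip_width: 0.336
orange 336 [ 0.5723 -0.1124  0.0474] [0.055 0.053 0.011] zmed 0.0463
blue 351 [0.5658 0.0962 0.049 ] [0.056 0.053 0.012] zmed 0.0479
case 275 [0.643  0.0981 0.0271] [0.029 0.073 0.01 ] zmed 0.0262
((643.6838989257812, 98.07879638671875), (28.61064338684082, 74.09695434570312), 3.6922497749328613)
jaw now 2.0 j6 0.74 turn -0.0 | shift [ 0.2771  0.1047 -0.0045] rot [-0.16 -0.17  0.02]
```

View pics/top11.png

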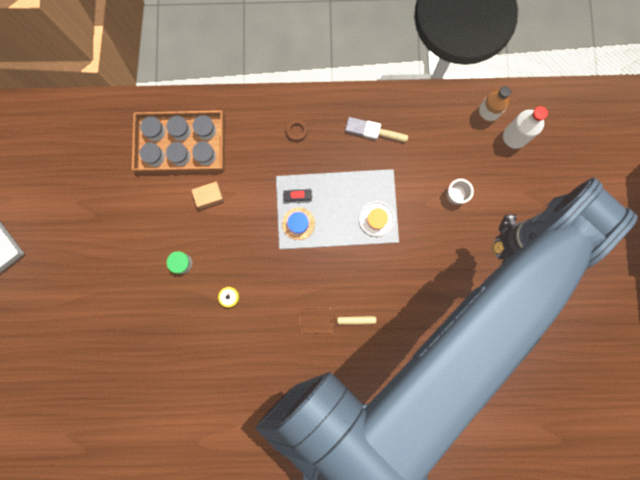

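View pics/side11.png

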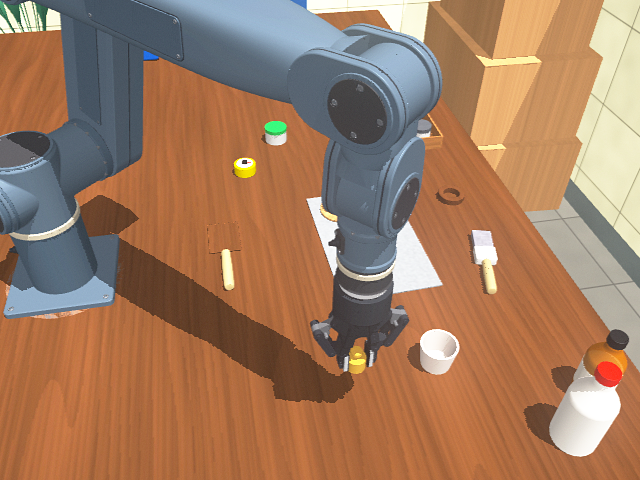

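The weight is held in the jaws at side (356,362). The orange tin is centred in the dish and the blue tin on the cork. I'll carry the weight to the lid.

```bash
python3 -m inch '0.05 0.019 0 0 0 0; 0.1 0.038 0 0 0 0; 0.15 0.057 0 0 0 0; 0.2 0.076 0 0 0 0; 0.25 0.095 0 0 0 0; 0.277 0.104 0 0 0 0; 0.277 0.104 0 0 0 0; 0.277 0.104 0 0 0 0; 0.277 0.104 0.02 0 0 0; 0.277 0.104 0.035 0 0 0; 0.277 0.104 0.035 0 0 0; 0.277 0.104 0.035 0 0 0;0.277 0.104 0.035 0 0 0'
python3 go.py .573 -.113 .2265 2
python3 - <<'E'
from h import *
save('side','side12')
E
```

```text
clock: 26.35
eef_pos: [0.5741, -0.1144, 0.2632]
eef_rot: [2.181, 2.259, 0.001]
wrist_force: [-0.3, -0.1, -1.4]
grip_width: 0.325
jaw now 2.0 j6 1.22 turn 0.0 | shift [ 0.0014 -0.0011  0.0367] rot [ 0.09  0.03 -0.  ]
```

View pics/side12.png

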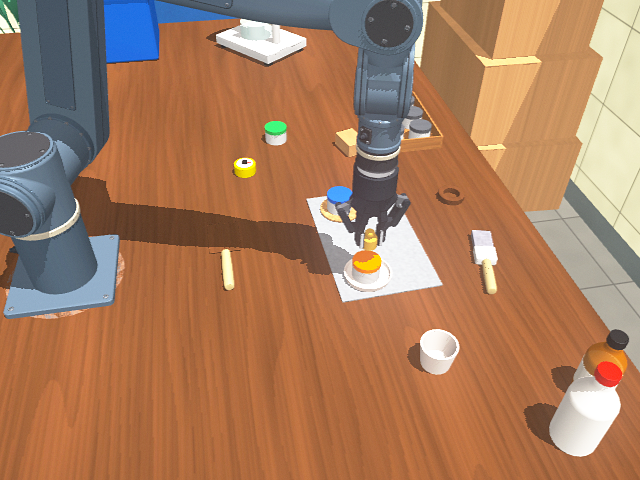

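The weight hangs at (370,240), directly above the lid at (367,262). I'll lower it gently.

```bash
python3 -m inch '0.0014 -0.001 0.015 0 0 0; 0.0014 -0.001 0.028 0 0 0; 0.0014 -0.001 0.034 0 0 0; 0.0014 -0.001 0.036 0 0 0; 0.0014 -0.001 0.036 0 0 0; 0.0014 -0.001 0.036 0 0 0'
python3 - <<'E'
from h import *
s=env.read_state();print(s['wrist_force'],s['eef_pos'])
E
```

```text
clock: 27.15
eef_pos: [0.573, -0.1128, 0.2265]
eef_rot: [2.181, 2.26, 0.001]
wrist_force: [0.7, 0.0, -1.1]
grip_width: 0.33
[ 0.71839086  0.00660385 -1.11139702] [ 0.57296201 -0.11278776  0.22653786]
```

Within about 1 mm of contact; releasing.

```bash
python3 -m inch '0 0 0.0005 0 0 0; 0 0 0.0005 0 0 0; 0 0 0.0005 0 0 0; 0 0 0.0005 0 0 0; 0 0 -0.01 0 0 0; 0 0 -0.03 0 0 0; 0 0 -0.065 0 0 0; 0 0 -0.065 0 0 0; 0 0 -0.065 0 0 0' 0.055
python3 go.py .376 .279 .28 2
```

```text
clock: 28.28
eef_pos: [0.5728, -0.1127, 0.2915]
eef_rot: [2.182, 2.26, 0.0]
wrist_force: [0.4, 0.4, -0.9]
grip_width: 0.642
jaw now 2.0 j6 1.23 turn -0.0 | shift [ 0.3984 -0.1829  0.0113] rot [0.04 0.01 0.02]
```

```bash
python3 -m inch '0.05 -0.023 0 0 0 0; 0.1 -0.046 0 0 0 0; 0.15 -0.069 0 0 0 0; 0.2 -0.092 0 0 0 0; 0.25 -0.115 0 0 0 0; 0.3 -0.138 0 0 0 0; 0.35 -0.161 0 0 0 0; 0.398 -0.183 0 0 0 0; 0.398 -0.183 0 0 0 0; 0.398 -0.183 0.03 0 0 0; 0.398 -0.183 0.05 0 0 0; 0.398 -0.183 0.05 0 0 0; 0.398 -0.183 0.05 0 0 0; 0.398 -0.183 0.05 0 0 0' 0.0854
python3 go.py .376 .279 .179 2
python3 - <<'E'
from h import *
save('side','side13')
E
```

```text
clock: 30.02
eef_pos: [0.3765, 0.2786, 0.2423]
eef_rot: [2.182, 2.259, 0.003]
wrist_force: [0.8, -0.5, -0.3]
grip_width: 0.999
jaw now 2.0 j6 2.03 turn 0.0 | shift [ 0.0004 -0.0006  0.0633] rot [ 0.11 -0.05 -0.02]
```

View pics/side13.png

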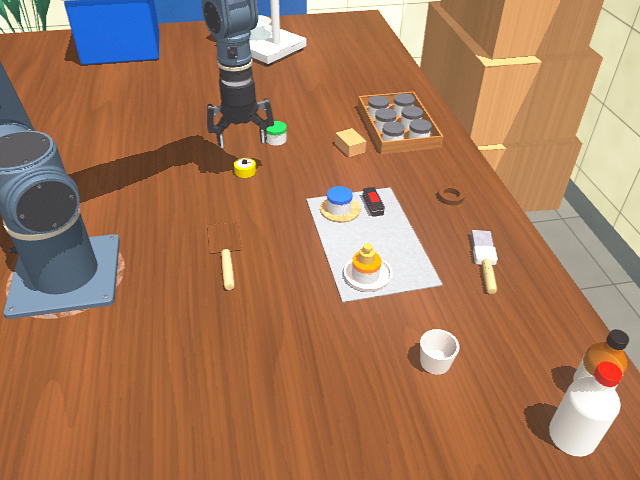

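The weight stands on the orange lid at (367,255). The gripper is over the timer at (245,168), and the green tin is clear of it.

```bash
python3 -m inch '0.0004 -0.0006 0.03 0 0 0; 0.0004 -0.0006 0.052 0 0 0; 0.0004 -0.0006 0.063 0 0 0; 0.0004 -0.0006 0.063 0 0 0; 0.0004 -0.0006 0.063 0 0 0'
python3 -m inch '0 0 0 0 0 0; 0 0 0 0 0 0; 0 0 0 0 0 0; 0 0 0 0 0 0; 0 0 0 0 0 0; 0 0 -0.02 0 0 0; 0 0 -0.06 0 0 0; 0 0 -0.1 0 0 0; 0 0 -0.12 0 0 0; 0 0 -0.12 0 0 0; 0 0 -0.12 0 0 0' 0 40
python3 go.py .571 -.009 .30 2
python3 - <<'E'
from h import *
save('side','side14')
E
```

```text
clock: 30.7
eef_pos: [0.3758, 0.2793, 0.1794]
eef_rot: [2.182, 2.26, 0.003]
wrist_force: [0.4, -0.2, 0.7]
grip_width: 1.0
clock: 32.08
eef_pos: [0.3747, 0.2787, 0.2965]
eef_rot: [-2.181, -2.26, 0.004]
wrist_force: [0.3, -0.4, -0.6]
grip_width: 0.592
jaw now 2.0 j6 2.03 turn -0.0 | shift [-0.2944  0.1861 -0.0037] rot [-0.15  0.08  0.02]
```

View pics/side14.png

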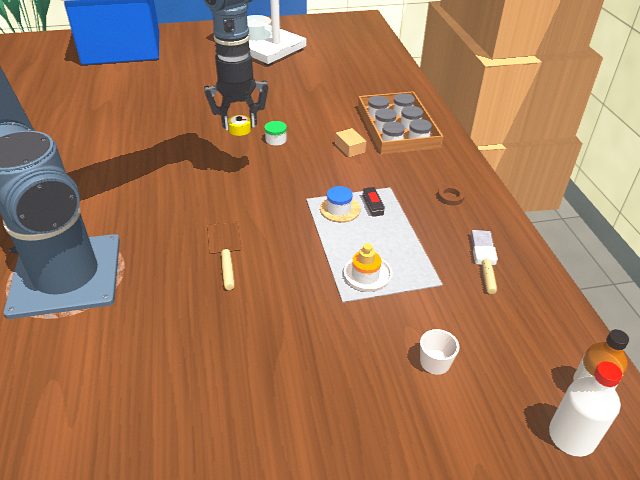

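The timer is held at a width of 51 mm, at (239,126). I'll carry it to the midpoint.

```bash
python3 -m inch '-0.045 0.028 0 0 0 0; -0.09 0.057 0 0 0 0; -0.14 0.088 0 0 0 0; -0.19 0.12 0 0 0 0; -0.24 0.152 0 0 0 0; -0.294 0.186 0 0 0 0; -0.294 0.186 0 0 0 0; -0.294 0.186 0.03 0 0 0; -0.294 0.186 0.06 0 0 0; -0.294 0.186 0.08 0 0 0; -0.294 0.186 0.08 0 0 0; -0.294 0.186 0.08 0 0 0; -0.294 0.186 0.08 0 0 0'
python3 go.py .571 -.009 .183 2
python3 - <<'E'
from h import *
save('side','side15')
E
```

```text
clock: 33.75
eef_pos: [0.572, -0.0081, 0.2196]
eef_rot: [2.18, 2.259, 0.002]
wrist_force: [0.5, -0.4, -0.2]
grip_width: 0.593
jaw now 2.0 j6 1.40 turn -0.0 | shift [-0.0009 -0.0011  0.0366] rot [0.14 0.02 0.04]
```

View pics/side15.png

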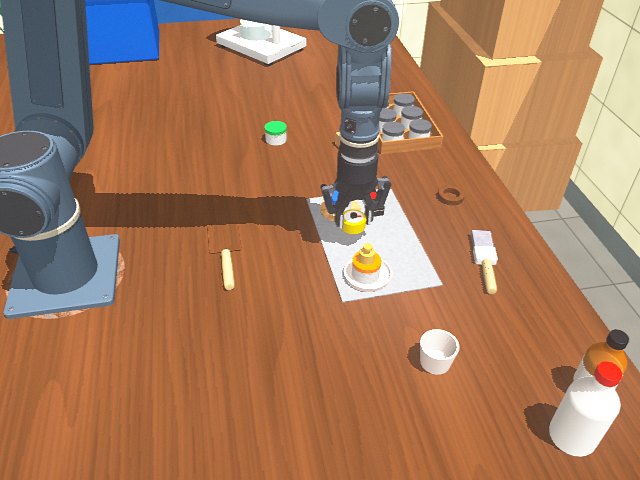

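The timer hangs at (354,222), between the dish and the pad. I'll lower it, release, and move back towards the robot at height.

```bash
python3 -m inch '-0.0009 -0.001 0.018 0 0 0; -0.0009 -0.001 0.03 0 0 0; -0.0009 -0.001 0.035 0 0 0; -0.0009 -0.001 0.036 0 0 0; -0.0009 -0.001 0.036 0 0 0'
python3 -m inch '0 0 0 0 0 0; 0 0 0 0 0 0; 0 0 0 0 0 0; 0 0 0 0 0 0; 0 0 -0.02 0 0 0; 0 0 -0.07 0 0 0; 0 0 -0.12 0 0 0; 0 0 -0.16 0 0 0; 0 -0.06 -0.18 0 0 0; 0 -0.12 -0.18 0 0 0; 0 -0.18 -0.18 0 0 0; 0 -0.22 -0.18 0 0 0; 0 -0.22 -0.18 0 0 0; 0 -0.22 -0.18 0 0 0' 0.075
python3 - <<'E'
from meas import *
for n in ('top','side'):
    save(n,n+'16')
c,s_=np.cos(np.radians(2)),np.sin(np.radians(2))
mat=np.array([.6065,-.009])
T=dict(tin_orange=(-.035,-.105,.007),tin_blue=(-.035,.105,.009),timer=(-.035,0,.003),needle_case=(.043,.105,.003))
H=dict(tin_orange=.047,tin_blue=.049,timer=.029,needle_case=.027)
T['green']=None
for n in ('top','side'):
    d=np.load('pics/%s16.npz'%n)['d'];P=depthpts(n,d)
    for k,lo,hi,w in [('tin_orange',.041,.053,None),('tin_blue',.043,.055,None),('timer',.0235,.033,None),('needle_case',.0215,.033,None),('weight',.06,.075,'tin_orange'),('tin_green',.034,.046,'g')]:
        if w=='g': xy=np.array([.4685,.4105])
        else:
            a=T[w or k]; xy=mat+np.array([c*a[0]-s_*a[1],s_*a[0]+c*a[1]])
        m=(P[...,2]>lo)&(P[...,2]<hi)&(np.hypot(P[...,0]-xy[0],P[...,1]-xy[1])<.05)&(d>0);q=P[m]
        if len(q)<5: print(n,k,len(q));continue
        mid=(np.percentile(q,1,0)+np.percentile(q,99,0))/2
        print(n,k,len(q),mid.round(4),'err',((mid[:2]-xy)*1000).round(1),np.ptp(q,axis=0).round(3),cv2.minAreaRect((q[:,:2]*1000).astype(np.float32))[2] if k=='needle_case' else '')
E
```

```text
clock: 34.42
eef_pos: [0.5699, -0.0092, 0.1825]
eef_rot: [-2.181, -2.259, 0.002]
wrist_force: [-3.4, -0.1, 4.4]
grip_width: 0.595
clock: 36.17
eef_pos: [0.3512, -0.0171, 0.3626]
eef_rot: [2.181, 2.259, 0.002]
wrist_force: [1.3, -0.6, 0.8]
grip_width: 0.884
top tin_orange 236 [ 0.5734 -0.1122  0.0461] err [-1.8  2.9] [0.056 0.053 0.012] 
top tin_blue 345 [0.5652 0.0961 0.0488] err [-2.6  1.4] [0.055 0.052 0.012] 
top timer 265 [ 0.5682 -0.0055  0.0283] err [-3.3  4.7] [0.049 0.05  0.009] 
top needle_case 276 [0.6437 0.0981 0.0266] err [-2.1  0.6] [0.03  0.075 0.011] 1.0862892866134644
top weight 71 [ 0.5712 -0.1116  0.0677] err [-4.   3.5] [0.029 0.029 0.014] 
top tin_green 354 [0.4685 0.4108 0.0396] err [-0.   0.3] [0.055 0.057 0.012] 
side tin_orange 345 [ 0.571  -0.1173  0.0469] err [-4.2 -2.1] [0.055 0.055 0.012] 
side tin_blue 369 [0.5644 0.0949 0.0479] err [-3.4  0.2] [0.054 0.063 0.011] 
side timer 324 [ 0.5666 -0.0084  0.0287] err [-4.9  1.9] [0.05  0.054 0.009] 
side needle_case 300 [0.6419 0.0958 0.0264] err [-3.9 -1.7] [0.031 0.082 0.01 ] 2.071721076965332
side weight 140 [ 0.5701 -0.1166  0.0662] err [-5.1 -1.4] [0.029 0.029 0.013] 
side tin_green 125 [0.4796 0.4087 0.0392] err [11.1 -1.8] [0.029 0.059 0.01 ]
```

View pics/top16.png

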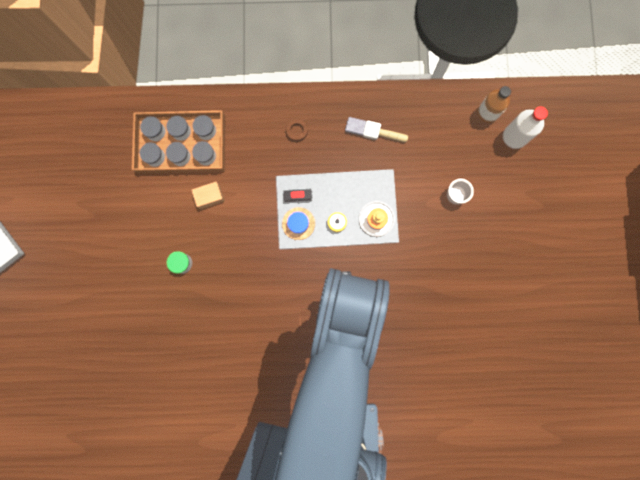

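View pics/side16.png

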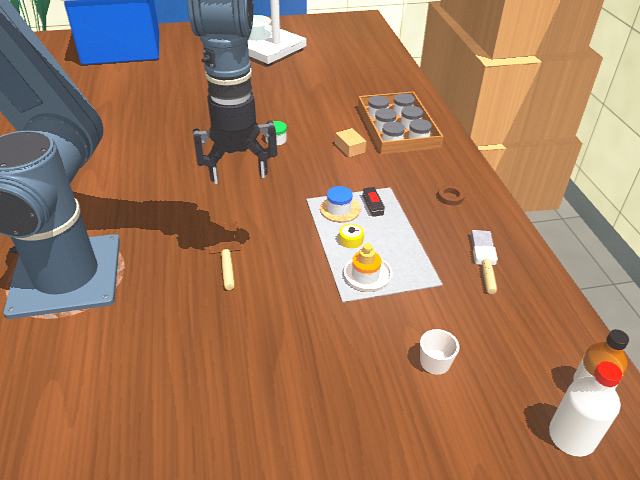

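Both views show everything upright and centred. All errors are 5 mm or less against the mat estimate, well inside tolerance. I'll hold still for a second, then hand in.

```bash
python3 -m inch '0 0 0 0 0 0; 0 0 0 0 0 0; 0 0 0 0 0 0; 0 0 0 0 0 0; 0 0 0 0 0 0; 0 0 0 0 0 0; 0 0 0 0 0 0; 0 0 0 0 0 0'
python3 - <<'E'
from station import env
print(env.close_job())
E
```

```text
clock: 37.28
eef_pos: [0.3506, -0.017, 0.3622]
eef_rot: [2.182, 2.26, 0.0]
wrist_force: [-1.1, -0.5, 0.3]
grip_width: 0.88
the job is handed in; nothing more can be done
None
```

The test is set out as asked, and I handed the job in at about 37 s; the hand-in gives no verdict. The black case is behind the cork pad, the blue tin is on the pad, and the orange tin is in the dish with the brass weight on its lid. The timer sits face up between the dish and the pad. The arm is retracted and clear of everything.

**Last checks:** in both camera views everything on the mat stood upright and released. Depth measurements put each item within about 5 mm per axis of its target. The case was within about 1° of parallel, about 75 mm behind the pad centre.

**Readings that disagreed:**
- **Cameras:** the two views differ by up to about 5 mm, mainly in y on the orange tin and weight. The mat centre estimates differ by a similar amount. All the tolerances are larger than that.
- **Green tin:** the top view shows it unmoved, within 0.5 mm. The final side reading was 11 mm off because the gripper partly hid the tin, so I disregarded it.

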